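# Feel round the rim of a batter bowl

### The job

Feel the rim of the bisque-fired batter bowl for burrs before it is glazed: with the gripper shut, set the fingertips lightly on top of the rim just beside the pouring spout, run them along the rim clockwise as seen from above, past the handle and on to the other side of the spout, in one stroke without lifting off, and then lift clear. Touch gently: the bowl stands loose and must not be shifted, tipped, lifted or leaned on. Leave the other things on the board alone.

Things in the scene. Friction and masses are not known exactly. Their poses are not given: they have to be found in the camera images.
- bowl: round buff unglazed bowl, 1 kg, loose on the board; stroking it with under 6 N leaves it in place, over 9 N drags it. Origin: centre of its underside; z up; +x to the pouring spout, -x to the loop handle. Rim level, its top 96 mm above the origin, its centreline a circle of radius 80 mm about z, 9 mm wide, hard. Clockwise from above: from +x (spout) to -y, to -x (handle), to +y
- spout (a point): tip of the bowl's pouring spout, at rim height, 103 mm from the bowl's axis; the spout is the rim pulled out to a point, and begins 23 degrees to either side of it
- handle (a point): outermost point of the bowl's loop handle, across from the spout, 130 mm from the bowl's axis, 50 mm above the bowl's underside. The whole handle lies lower than the rim (its top 78 mm above the underside), so fingertips pass over it on the rim
- rim_start (a point): point on top of the bowl's rim, on the centreline, just beside the spout: 36 degrees clockwise of it seen from above (towards the bowl's -y). The stroke begins about here
- rim_end (a point): point on top of the bowl's rim, on the centreline, on the other side of the spout (36 degrees, towards the bowl's +y). The stroke ends about here
- board: plywood ware board, fixed on the table, 460 x 600 x 18 mm; origin at the centre of its underside, z up, its top 18 mm above the table
- jar: bystander, loose: white glaze jar with a black screw lid, 63 mm across, 76 mm tall; origin at the centre of its underside
- tumbler: bystander, loose: small bisque cup without handle, 74 mm across its mouth, 88 mm tall; origin at the centre of its underside
- trimmer: bystander, loose: trimming tool with wooden handle and wire loop, lying flat, 150 mm long (along its x), 17 mm thick; origin under its middle
- rib: bystander, loose: flat half-moon wooden rib, 100 x 36 x 5 mm (long along its y), lying flat; origin under its middle
Mind the look-alikes: they are no part of the job. Of the things like the bowl, leave any that is purple; of the rest the larger one is meant.

How it is judged:
By the outcome, as a careful person would: the job done as asked, in the order asked, and still so for the second after the job is handed in, with the robot touching nothing.
It also fails if it takes over 58 s, if anything falls off the work surface, if the arm or the gripper's body presses on something with over 40 N, if the wrist force passes 120 N, or if a joint passes its speed limit or range.

### The arm

A 7-joint arm with a two-finger parallel gripper is mounted at the origin on the work surface. World frame = base frame: x ahead of the robot, y to its left, z up, the work surface at z = 0. Lengths are in m, angles in rad, forces in N, time in s.
With the tool pointing down it reaches from about 0.425 to 0.825 m from the base axis. Payload 3.6 kg.
Tool frame: the origin (TCP) lies on the centre line of the jaws, within the pads' length; the fingertips stand 11 mm ahead of it and the grasp point (between the pads) lies 8 mm behind it; z points along the fingers, y is the line along which they close (so a half turn about z gives the same grasp; the last joint's range is limited). The gripper opens to 85 mm and grips with 20 to 120 N. Pads are 22 mm wide; open, the fingers measure 114 mm over their backs; the gripper's body (76 mm by 85 mm) begins 54 mm behind the grasp point. The pads swing forward as they close: fully open they stand 13 mm farther back than shut.
Start: joints at [1.123, 0.615, -0.013, 1.423, 0.008, 1.103, -0.04], TCP at [0.266, -0.593, 0.242] pointing down, gripper open.
Joint ranges: [-3.12, 3.12], [-0.3, 2.06], [-1.34, 1.32], [0.26, 2.42], [-1.36, 4.5], [0.01, 1.98], [-2.84, 2.84]. Speed limits (rad/s): [2.79, 2.79, 3.14, 3.14, 3.14, 3.14, 3.14].

### API

Orientations are given as a unit quaternion [w, x, y, z].
In Python, from workcell import ctrl gives the robot as it stands.
- The arm moves only by the tool jog_arm, never from a script. Its argument "motion" is a list of rows, each an object with "delta_pos": the shift along the tool's x, y, z in m, a list of three; "turn": the turn, a rotation vector about the tool's x, y, z in degrees, a list of three. In form: [{"delta_pos": [dx, dy, dz], "turn": [wx, wy, wz]}, ...]. A call has 1 to 8 rows; each row is the pose to reach, as a shift and turn from the pose commanded when the call began, along the tool's axes at that moment; what a row does not reach only later rows make up. A row lasts 1/8 s, in which the tool goes at most 62.5 mm and 10.7 degrees, less where a joint would pass 70% of its speed; a pose out of reach is approached as far as the arm can. A call with a gripper value outside its range is refused whole. "hand" is the closure, from 0 (fully open) to 1 (shut), set as the call begins (left out, the last holds). The fingers move at their own pace and stop on an object; "grip_force" is the grip in N (left out, the last holds). Time passes only in rows, so rows that repeat a pose let the fingers close. It gives the time, the measured TCP pose, the force, the opening and the grip force at its end, in the units of the state.
- ctrl.get_obs(): the state, without advancing time (a new reading comes with each control period).
- ctrl.grab_frame(name): name is "scene" or "top" or "wrist"; returns (picture, depth): 420x560x3 uint8, red, green, blue; 420x560 float32, m along the optical axis (not along the pixel's ray), 0 where there is no reading.
- ctrl.camera_info(name): a dict with "fx", "fy", "cx", "cy" (pixels), "R" (3x3) and "t" (3): a world point X has camera coordinates R X + t. Camera axes: x right, y down, z forward; pixel columns grow to the right and rows downward; lengths in m; the calibration is good to about 2 mm. A picture is of the moment at which its call begins: read the wrist's pose just before it. camera_info takes no time and is no camera call; for the wrist camera it gives the pose at the moment of the call.
- ctrl.close_job(): hands the job in; it is judged then, once.
The state is a dict: "clock": time; "joints": joint angles; "dq": joint speeds; "joint_torque": joint torques, N m; "position": TCP position; "tool_rot": TCP orientation; "ft_force": force on the tool from outside, world axes, zero at the start; "wrist_torque": the same for the moment, N m; "opening": finger opening in m; "finger_force": force on a finger pad.
Only numpy, scipy, OpenCV 4.12 (cv2) and the standard library are available. Lean on these libraries where they do the work, as an engineer would, in place of code of your own. Each camera call takes 0.05 s, during which the arm holds its last target. There are 200 camera calls.

## Working session

There is one attempt and no reset: what is moved stays moved. The work goes in short steps, Python scripts to look and compute and a tool call to move; the robot and the scene stay as the last step left them, time stands still between calls to the robot, and variables do not carry over. Pictures are saved under pics/ and viewed, at most 10 in all, crops included, and the job is handed in when it is done.

Besides the shell and the picture viewer there is one more tool, called as name(argument=value, ...) on one line, values as JSON. jog_arm: Moves the arm, as the interface text tells. Its arguments: {"type":"object","properties":{"motion":{"type":"array","items":{"type":"object","properties":{"delta_pos":{"type":"array","items":{"type":"number"}},"turn":{"type":"array","items":{"type":"number"}}}}},"hand":{"type":"number"},"grip_force":{"type":"number"}},"required":["motion"]}

```bash
mkdir -p pics; ls
python3 - <<'E'
from workcell import ctrl
import cv2,numpy as np
o=ctrl.get_obs(); print({k:np.round(v,3).tolist() for k,v in o.items()})
a,d=ctrl.grab_frame("top"); np.savez('top.npz',a=a,d=d)
cv2.imwrite('pics/top.png',a[:,:,::-1])
i=ctrl.camera_info("top"); print(i)
b,d=ctrl.grab_frame("scene"); cv2.imwrite('pics/scene.png',b[:,:,::-1]); print(ctrl.camera_info("scene"))
E
```

```text
pics
{'clock': 0.0, 'joints': [1.123, 0.616, -0.013, 1.425, 0.008, 1.103, -0.04], 'dq': [0.001, 0.001, 0.0, 0.0, -0.0, -0.001, 0.0], 'joint_torque': [-0.001, -46.921, 0.259, -17.103, 0.01, 0.01, -0.0], 'position': [0.266, -0.592, 0.241], 'tool_rot': [-0.001, 0.978, 0.209, -0.0], 'ft_force': [-0.207, 0.036, 0.284], 'wrist_torque': [-0.005, -0.008, 0.038], 'finger_force': 0.0, 'opening': 0.086}
{'fx': 393.72619999969476, 'fy': 393.72619999969476, 'cx': 282.925847830979, 'cy': 208.42319583986952, 'R': array([[-0.00621783, -0.999685  ,  0.02431526],
       [-0.99670556,  0.00422927, -0.0809947 ],
       [ 0.08086635, -0.02473877, -0.9964179 ]]), 't': array([-0.05586273,  0.52014774,  1.16690004])}
{'fx': 410.39185968764366, 'fy': 410.39185968764366, 'cx': 280.1989213186325, 'cy': 214.87582377345026, 'R': array([[ 0.03110098,  0.99950682,  0.00434178],
       [ 0.63689176, -0.01646953, -0.7707773 ],
       [-0.77032566,  0.02673717, -0.63708987]]), 't': array([ 0.05016201, -0.256293  ,  1.52514021])}
```

View pics/top.png

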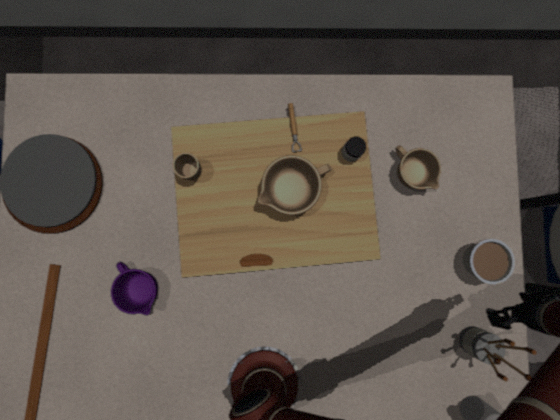

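View pics/scene.png

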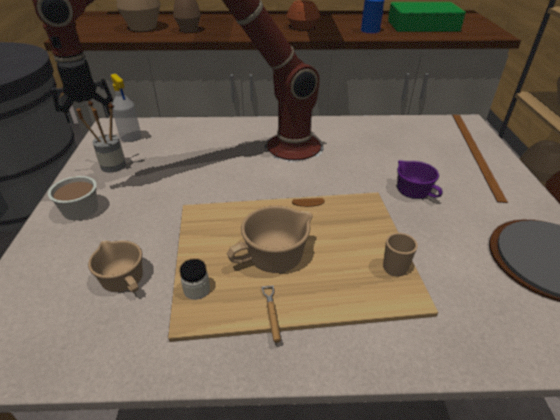

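The top view shows the bowl at about (291,185), with its spout at (262,202) and its handle at (327,170). The small buff bowl at (418,168) and the purple one at (133,291) are decoys. The jar is at (354,149).

```bash
cat > h.py <<'E'
import numpy as np
from scipy.optimize import least_squares
def world(d,i):
    v,u=np.indices(d.shape); c=np.stack([(u-i['cx'])/i['fx']*d,(v-i['cy'])/i['fy']*d,d],-1)
    return (c-i['t'])@i['R']
def rimfit(W,c0,zlo=.105,zhi=.125):
    m=(W[...,2]>zlo)&(W[...,2]<zhi)&(np.hypot(W[...,0]-c0[0],W[...,1]-c0[1])<.125)
    P=W[m]; c=np.array(c0,float)
    for _ in range(4):
        a=np.hypot(*(P[:,:2]-c).T); Q=P[(a>.068)&(a<.090)]
        c=least_squares(lambda p:np.hypot(*(Q[:,:2]-p).T)-.08,c,loss='soft_l1',f_scale=.002).x
    a=np.hypot(*(P[:,:2]-c).T); S=P[a>.092]
    r=np.hypot(*(Q[:,:2]-c).T)
    th=np.arctan2(*(S[:,:2].mean(0)-c)[::-1]) if len(S) else None
    return c,th,len(Q),len(S),r.mean(),r.std(),np.median(Q[:,2])
E
python3 - <<'E'
from h import *
from workcell import ctrl
i=ctrl.camera_info("top"); d=np.load('top.npz')['d']; W=world(d,i)
print(W[185,291],W[202,262],W[170,327],W[149,354],W[240,220])
c,th,*r=rimfit(W,W[185,291,:2]); print(c,th,r)
H=W[170,327,:2]-c; print('spout dir from handle',np.arctan2(*(-H)[::-1]))
sub=W[145:230,245:340]; z=sub[...,2]; print(np.percentile(z,[50,90,95,99,100]))
m=np.abs(z-.068)<.028; P=sub[m]; rr=np.hypot(*(P[:,:2]-c).T); S=P[(rr>.1)&(P[:,2]>.03)&(rr<.14)]
print('handle pts',len(S),np.arctan2(*(c-S[:,:2].mean(0))[::-1]))
E
```

```text
[ 0.5900924  -0.08322321  0.02872153] [0.53050046 0.00185497 0.11453544] [ 0.62478482 -0.1844821   0.08917016] [ 0.68511031 -0.26292861  0.09352781] [0.42598863 0.1301373  0.02133482]
[ 0.57890893 -0.07767362] 2.0385503205172855 [636, 35, np.float64(0.0798656783756241), np.float64(0.0033477107075735586), np.float64(0.11178598706741617)]
spout dir from handle 1.9764854258614033
[0.01979281 0.10032131 0.11142406 0.11535206 1.20620761]
handle pts 76 2.03667357848335
```

jog_arm(hand=1, motion=[{"delta_pos": [0,0,-0.06],"turn": [0,0,0]},{"delta_pos": [0,0,-0.1],"turn": [0,0,0]},{"delta_pos": [0.05,-0.034,-0.1],"turn": [0,0,4]},{"delta_pos": [0.1,-0.068,-0.1],"turn": [0,0,8]},{"delta_pos": [0.15,-0.102,-0.1],"turn": [0,0,12]},{"delta_pos": [0.2,-0.137,-0.1],"turn": [0,0,16]},{"delta_pos": [0.25,-0.171,-0.1],"turn": [0,0,20]},{"delta_pos": [0.3,-0.205,-0.1],"turn": [0,0,24.1]}])

```text
clock: 1.1
position: [0.4564, -0.2812, 0.342]
tool_rot: [-0.0, 1.0, -0.001, -0.0]
ft_force: [0.6, -1.0, -0.7]
opening: -0.0001
finger_force: 0.0
```

jog_arm(motion=[{"delta_pos": [0.03,-0.05,0]},{"delta_pos": [0.06,-0.1,0]},{"delta_pos": [0.09,-0.15,0]},{"delta_pos": [0.123,-0.204,0]},{"delta_pos": [0.123,-0.204,0]},{"delta_pos": [0.123,-0.204,0]},{"delta_pos": [0.123,-0.204,0]}])

```text
invalid input at $.motion[0]: expected keys delta_pos, turn
```

Run:
```python
from h import *
from workcell import ctrl
import cv2
o=ctrl.get_obs(); print(o['position'],o['tool_rot'],o['ft_force'],o['joints'])
i=ctrl.camera_info("wrist"); a,d=ctrl.grab_frame("wrist"); cv2.imwrite('pics/w1.png',a[:,:,::-1])
print(i); W=world(d,i)
c,th,*r=rimfit(W,(.579,-.078)); print(c,th,r)
```

```text
[ 0.45644353 -0.28122165  0.34198738] [-1.85086867e-04  9.99999759e-01 -6.14376681e-04 -2.66023394e-04] [ 0.62213484 -1.03224537 -0.68384965] [ 0.50849207  0.35084538  0.00426176  1.59220158 -0.00163869  1.19919426
 -1.05893488]
{'fx': 309.7916725879547, 'fy': 309.7916725879547, 'cx': 282.00687850563, 'cy': 210.09698947861793, 'R': array([[-1.13175594e-03, -9.99999268e-01, -4.27308066e-04],
       [-9.50227407e-01,  9.42295920e-04,  3.11555753e-01],
       [-3.11555122e-01,  7.58644910e-04, -9.50227778e-01]]), 't': array([-0.27910781,  0.36284369,  0.61720475])}
[ 0.57921759 -0.08140942] 2.023015382447608 [3837, 373, np.float64(0.07957709246575667), np.float64(0.0030901030588215417), np.float64(0.11210134188164045)]
```

View pics/w1.png

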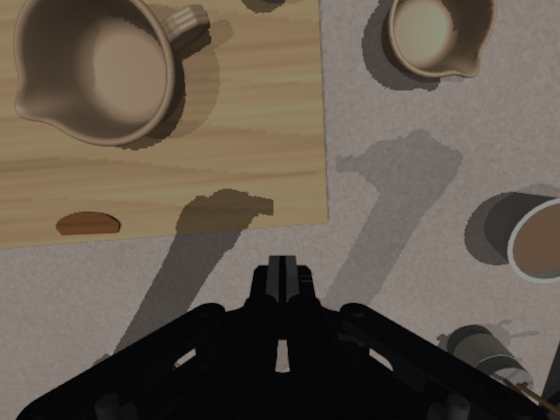

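The wrist view shows the bowl at the upper left, centred near (100,65), with its spout at (20,105) and its handle at (190,30). I'll move so the bowl is centred in the picture for one closer measurement.

jog_arm(motion=[{"delta_pos": [0.005,-0.05,0],"turn": [0,0,0]},{"delta_pos": [0.01,-0.1,0.0],"turn": [0,0,0]},{"delta_pos": [0.015,-0.15,0],"turn": [0,0,0]},{"delta_pos": [0.02,-0.202,0],"turn": [0,0,0]},{"delta_pos": [0.02,-0.202,0],"turn": [0,0,0]},{"delta_pos": [0.02,-0.202,0],"turn": [0,0,0]},{"delta_pos": [0.02,-0.202,0],"turn": [0,0,0]}])

```text
clock: 2.02
position: [0.4753, -0.0829, 0.3421]
tool_rot: [0.0, 1.0, -0.001, -0.0]
ft_force: [-0.4, 0.4, 0.4]
opening: 0.0
finger_force: 0.0
```

Run:
```python
from h import *
from workcell import ctrl
import cv2
o=ctrl.get_obs(); print(o['position'],o['tool_rot'],o['ft_force'],np.abs(o['dq']).max())
i=ctrl.camera_info("wrist"); a,d=ctrl.grab_frame("wrist"); cv2.imwrite('pics/w2.png',a[:,:,::-1])
W=world(d,i); np.save('W2.npy',W)
c,th,*r=rimfit(W,(.579,-.08)); print(c,th,r)
m=(W[...,2]>.03)&(W[...,2]<.1); P=W[m]; rr=np.hypot(*(P[:,:2]-c).T); S=P[(rr>.1)&(rr<.14)]
print('handle',len(S),np.arctan2(*(c-S[:,:2].mean(0))[::-1]))
# rim ridge: highest point per sector
m=(W[...,2]>.1)&(W[...,2]<.125); P=W[m]; e=P[:,:2]-c; A=np.degrees(np.arctan2(e[:,1],e[:,0]))%360; R_=np.hypot(*e.T)
for a0 in range(0,360,30):
    k=(abs((A-a0+180)%360-180)<4)&(R_<.1); q=P[k][:,2]; t=q>np.percentile(q,95)-.003; print(a0,R_[k][t].mean().round(4),np.percentile(q,95).round(4),R_[k][t].min().round(4),R_[k][t].max().round(4))
```

```text
[ 0.47534466 -0.08287236  0.34213592] [ 2.93224820e-04  9.99999472e-01 -9.44257997e-04 -2.80343258e-04] [-0.40411912  0.44058745  0.40033544] 0.005614820473999788
[ 0.5786325  -0.07883948] 2.033330893978515 [4680, 233, np.float64(0.07922334448095704), np.float64(0.0032088264449861774), np.float64(0.11216179550702993)]
handle 504 2.045703738673081
0 0.079 0.1135 0.0771 0.0807
30 0.0804 0.1141 0.0769 0.084
60 0.0795 0.1142 0.0756 0.0837
90 0.0791 0.1144 0.0759 0.0828
120 0.0964 0.1137 0.0903 0.0998
150 0.0782 0.1142 0.0738 0.0819
180 0.0784 0.1143 0.0744 0.0825
210 0.0792 0.1142 0.0756 0.0831
240 0.0796 0.114 0.076 0.0837
270 0.0802 0.1143 0.0766 0.0842
300 0.081 0.1144 0.077 0.0845
330 0.0812 0.1142 0.0766 0.0854
```

View pics/w2.png

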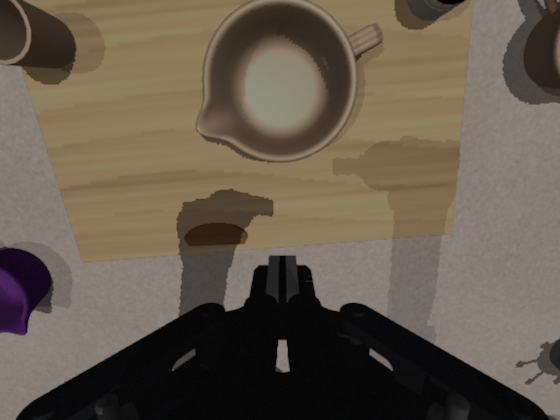

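The wrist view now shows the bowl centred near (280,80), spout tip at (200,130), handle at (375,40). The refined bowl centre is (0.5797, -0.0793), the spout direction is 117°, and the rim top is at 0.114. Next I move over rim_start and down to a hover.

jog_arm(motion=[{"delta_pos": [0.039,-0.028,0.03],"turn": [0,0,0]},{"delta_pos": [0.078,-0.055,0.06],"turn": [0,0,0]},{"delta_pos": [0.117,-0.0826,0.09],"turn": [0,0,0]},{"delta_pos": [0.117,-0.0826,0.135],"turn": [0,0,0]},{"delta_pos": [0.117,-0.0826,0.175],"turn": [0,0,0]},{"delta_pos": [0.117,-0.0826,0.2],"turn": [0,0,0]},{"delta_pos": [0.117,-0.0826,0.2],"turn": [0,0,0]},{"delta_pos": [0.117,-0.0826,0.2],"turn": [0,0,0]}])

```text
clock: 3.08
position: [0.5935, 0.001, 0.1434]
tool_rot: [0.0, 1.0, 0.0, 0.001]
ft_force: [0.0, 0.6, -0.1]
opening: 0.0
finger_force: 0.0
```

jog_arm(motion=[{"delta_pos": [0,0,0.002],"turn": [0,0,0]},{"delta_pos": [0,0,0.004],"turn": [0,0,0]},{"delta_pos": [0,0,0.006],"turn": [0,0,0]},{"delta_pos": [0,0,0.008],"turn": [0,0,0]},{"delta_pos": [0,0,0.009],"turn": [0,0,0]},{"delta_pos": [0,0,0.01],"turn": [0,0,0]},{"delta_pos": [0,0,0.01],"turn": [0,0,0]},{"delta_pos": [0,0,0.01],"turn": [0,0,0]}])

```text
clock: 4.08
position: [0.5926, 0.0016, 0.1324]
tool_rot: [-0.0, 1.0, 0.001, 0.0]
ft_force: [-1.4, -0.2, 0.1]
opening: -0.0002
finger_force: 0.0
```

jog_arm(motion=[{"delta_pos": [0,0.001,0.001],"turn": [0,0,0]},{"delta_pos": [0,0.001,0.002],"turn": [0,0,0]},{"delta_pos": [0,0.001,0.003],"turn": [0,0,0]},{"delta_pos": [0,0.001,0.004],"turn": [0,0,0]},{"delta_pos": [0,0.001,0.005],"turn": [0,0,0]},{"delta_pos": [0,0.001,0.005],"turn": [0,0,0]}])

```text
clock: 4.82
position: [0.5925, 0.0007, 0.1272]
tool_rot: [-0.0, 1.0, 0.001, -0.0]
ft_force: [-0.1, -0.0, 0.5]
opening: 0.0
finger_force: 0.0
```

Run:
```python
from workcell import ctrl
o=ctrl.get_obs(); print(o['position'],o['ft_force'],o['wrist_torque'])
```

```text
[0.59246954 0.00065469 0.12723142] [-0.12691076 -0.00203639  0.50723337] [ 0.01025228  0.01173716 -0.06539866]
```

jog_arm(motion=[{"delta_pos": [0,0,0.0005],"turn": [0,0,0]},{"delta_pos": [0,0,0.001],"turn": [0,0,0]},{"delta_pos": [0,0,0.001],"turn": [0,0,0]}])

```text
clock: 5.2
position: [0.5925, 0.0006, 0.1263]
tool_rot: [-0.0, 1.0, 0.001, -0.0]
ft_force: [-0.6, -0.6, 0.8]
opening: -0.0003
finger_force: 0.0
```

jog_arm(motion=[{"delta_pos": [0,0,0.0005],"turn": [0,0,0]},{"delta_pos": [0,0,0.0005],"turn": [0,0,0]}])

```text
clock: 5.45
position: [0.5925, 0.0006, 0.1258]
tool_rot: [-0.0, 1.0, 0.001, -0.0]
ft_force: [0.5, 0.6, -0.2]
opening: -0.0001
finger_force: 0.0
```

jog_arm(motion=[{"delta_pos": [0,0,0.0005],"turn": [0,0,0]},{"delta_pos": [0,0,0.0005],"turn": [0,0,0]}])

```text
clock: 5.7
position: [0.5925, 0.0007, 0.1253]
tool_rot: [-0.0, 1.0, 0.001, -0.0]
ft_force: [-0.2, 0.3, 0.3]
opening: -0.0001
finger_force: 0.0
```

jog_arm(motion=[{"delta_pos": [0,0,0.0003],"turn": [0,0,0]},{"delta_pos": [0,0,0.0003],"turn": [0,0,0]}])

```text
clock: 5.95
position: [0.5926, 0.0006, 0.1252]
tool_rot: [-0.0, 1.0, 0.001, 0.0]
ft_force: [0.4, -0.3, 1.2]
opening: -0.0004
finger_force: 0.6
```

jog_arm(motion=[{"delta_pos": [0,0,0.0003],"turn": [0,0,0]},{"delta_pos": [0,0,0.0003],"turn": [0,0,0]}])

```text
clock: 6.2
position: [0.5926, 0.0006, 0.1252]
tool_rot: [-0.0, 1.0, 0.001, 0.0]
ft_force: [-1.2, -0.4, 4.3]
opening: 0.0002
finger_force: 2.2
```

Run:
```python
import numpy as np
C=np.array([.5797,-.0793]); p=lambda a:C+.08*np.array([np.cos(np.radians(a)),np.sin(np.radians(a))])
for k in range(12):
    a0=80.8-24*k; s=p(a0) if k else np.array([.5926,.0006])
    print(k,p(a0-24).round(4),[[round(float(v),4) for v in (p(a0-3*j)-s)*[1,-1]] for j in range(1,9)])
```

```text
0 [ 0.6235 -0.0124] [[0.004, 0.0017], [0.0081, 0.0027], [0.0121, 0.0039], [0.016, 0.0053], [0.0199, 0.0069], [0.0237, 0.0087], [0.0273, 0.0108], [0.0309, 0.013]]
1 [ 0.6469 -0.036 ] [[0.0034, 0.0024], [0.0068, 0.0049], [0.0099, 0.0077], [0.013, 0.0106], [0.0158, 0.0136], [0.0185, 0.0168], [0.0211, 0.0201], [0.0234, 0.0236]]
2 [ 0.6588 -0.0671] [[0.0022, 0.0036], [0.0042, 0.0073], [0.006, 0.0111], [0.0075, 0.0149], [0.0089, 0.0189], [0.0101, 0.0229], [0.0111, 0.027], [0.0118, 0.0311]]
3 [ 0.6569 -0.1003] [[0.0005, 0.0042], [0.0008, 0.0083], [0.0009, 0.0125], [0.0008, 0.0167], [0.0005, 0.0209], [-0.0001, 0.025], [-0.0009, 0.0291], [-0.0019, 0.0332]]
4 [ 0.6417 -0.1299] [[-0.0012, 0.004], [-0.0026, 0.008], [-0.0042, 0.0118], [-0.006, 0.0156], [-0.0081, 0.0193], [-0.0103, 0.0228], [-0.0126, 0.0263], [-0.0152, 0.0296]]
5 [ 0.6158 -0.1507] [[-0.0027, 0.0032], [-0.0056, 0.0062], [-0.0087, 0.0091], [-0.0119, 0.0118], [-0.0152, 0.0143], [-0.0187, 0.0167], [-0.0222, 0.0189], [-0.0259, 0.0208]]
6 [ 0.5836 -0.1592] [[-0.0038, 0.0018], [-0.0077, 0.0034], [-0.0116, 0.0048], [-0.0156, 0.0059], [-0.
[... 256 characters left out ...]
29 -0.1357] [[-0.0039, -0.0016], [-0.0076, -0.0034], [-0.0113, -0.0054], [-0.0149, -0.0076], [-0.0183, -0.01], [-0.0216, -0.0126], [-0.0248, -0.0153], [-0.0278, -0.0182]]
9 [ 0.5049 -0.1077] [[-0.0029, -0.003], [-0.0056, -0.0062], [-0.0081, -0.0096], [-0.0105, -0.013], [-0.0127, -0.0166], [-0.0146, -0.0203], [-0.0164, -0.0241], [-0.018, -0.028]]
10 [ 0.4998 -0.0748] [[-0.0014, -0.004], [-0.0026, -0.008], [-0.0035, -0.012], [-0.0043, -0.0162], [-0.0048, -0.0203], [-0.0051, -0.0245], [-0.0052, -0.0287], [-0.0051, -0.0329]]
11 [ 0.5085 -0.0427] [[0.0003, -0.0042], [0.0009, -0.0083], [0.0017, -0.0124], [0.0027, -0.0165], [0.0039, -0.0205], [0.0053, -0.0245], [0.0069, -0.0283], [0.0087, -0.0321]]
```

jog_arm(motion=[{"delta_pos": [0.004,0.0014,0],"turn": [0,0,0]},{"delta_pos": [0.0081,0.0026,0],"turn": [0,0,0]},{"delta_pos": [0.0121,0.0039,0],"turn": [0,0,0]},{"delta_pos": [0.016,0.0053,0],"turn": [0,0,0]}])

```text
clock: 6.7
position: [0.6064, -0.0026, 0.1251]
tool_rot: [-0.001, 1.0, 0.001, -0.003]
ft_force: [-5.5, 3.0, 8.3]
opening: -0.0001
finger_force: 4.2
```

jog_arm(motion=[{"delta_pos": [0.002,0.0008,-0.0005],"turn": [0,0,0]},{"delta_pos": [0.004,0.0016,-0.0005],"turn": [0,0,0]}])

```text
clock: 6.95
position: [0.6121, -0.0057, 0.1252]
tool_rot: [-0.0, 1.0, 0.001, -0.001]
ft_force: [-2.8, 1.9, 4.1]
opening: -0.0003
finger_force: 2.3
```

jog_arm(motion=[{"delta_pos": [0.0038,0.0018,-0.0001],"turn": [0,0,0]},{"delta_pos": [0.0074,0.0039,-0.0001],"turn": [0,0,0]},{"delta_pos": [0.011,0.0061,-0.0001],"turn": [0,0,0]}])

```text
clock: 7.32
position: [0.6239, -0.0127, 0.1252]
tool_rot: [0.0, 1.0, 0.0, 0.0]
ft_force: [-0.4, 1.0, 1.9]
opening: -0.0002
finger_force: 1.1
```

jog_arm(motion=[{"delta_pos": [0.0034,0.0024,0.0001],"turn": [0,0,0]},{"delta_pos": [0.0068,0.0049,0.0002],"turn": [0,0,0]},{"delta_pos": [0.0099,0.0077,0.0002],"turn": [0,0,0]},{"delta_pos": [0.013,0.0106,0.0002],"turn": [0,0,0]}])

```text
clock: 7.82
position: [0.6369, -0.0229, 0.1252]
tool_rot: [-0.0, 1.0, 0.001, 0.0]
ft_force: [-0.9, 2.5, 2.9]
opening: -0.0001
finger_force: 1.5
```

jog_arm(motion=[{"delta_pos": [0.0028,0.003,0.0],"turn": [0,0,0]},{"delta_pos": [0.0055,0.0062,0],"turn": [0,0,0]},{"delta_pos": [0.0081,0.0095,0],"turn": [0,0,0]},{"delta_pos": [0.0104,0.013,0],"turn": [0,0,0]}])

```text
clock: 8.32
position: [0.6473, -0.0359, 0.1252]
tool_rot: [-0.0, 1.0, 0.001, 0.0]
ft_force: [-1.4, 2.1, 3.4]
opening: -0.0
finger_force: 1.6
```

Steady. On to segment 2.

jog_arm(motion=[{"delta_pos": [0.0022,0.0036,0.0],"turn": [0,0,0]},{"delta_pos": [0.0042,0.0073,0],"turn": [0,0,0]},{"delta_pos": [0.006,0.0111,0],"turn": [0,0,0]},{"delta_pos": [0.0075,0.0149,0],"turn": [0,0,0]},{"delta_pos": [0.0089,0.0189,0],"turn": [0,0,0]}])

```text
clock: 8.95
position: [0.6562, -0.0549, 0.1252]
tool_rot: [-0.0, 1.0, 0.001, 0.0]
ft_force: [-0.0, 3.0, 3.6]
opening: -0.0001
finger_force: 1.7
```

jog_arm(motion=[{"delta_pos": [0.0012,0.004,0.0],"turn": [0,0,0]},{"delta_pos": [0.0022,0.0081,0],"turn": [0,0,0]},{"delta_pos": [0.0029,0.0122,0],"turn": [0,0,0]},{"delta_pos": [0.0034,0.0164,0],"turn": [0,0,0]},{"delta_pos": [0.0037,0.0205,0],"turn": [0,0,0]},{"delta_pos": [0.0038,0.0247,0],"turn": [0,0,0]}])

```text
clock: 9.7
position: [0.6599, -0.0797, 0.1252]
tool_rot: [-0.0, 1.0, 0.001, 0.0]
ft_force: [0.5, 2.4, 3.4]
opening: -0.0
finger_force: 1.8
```

jog_arm(motion=[{"delta_pos": [-0.0001,0.0042,0.0],"turn": [0,0,0]},{"delta_pos": [-0.0004,0.0084,0],"turn": [0,0,0]},{"delta_pos": [-0.001,0.0125,0],"turn": [0,0,0]},{"delta_pos": [-0.0018,0.0166,0],"turn": [0,0,0]},{"delta_pos": [-0.0028,0.0207,0],"turn": [0,0,0]},{"delta_pos": [-0.004,0.0247,0],"turn": [0,0,0]},{"delta_pos": [-0.0054,0.0287,0],"turn": [0,0,0]}])

```text
clock: 10.58
position: [0.6545, -0.1085, 0.1252]
tool_rot: [-0.0, 1.0, 0.001, 0.0]
ft_force: [1.2, 1.5, 4.6]
opening: 0.0
finger_force: 1.9
```

jog_arm(motion=[{"delta_pos": [-0.0016,0.0038,-0.0001],"turn": [0,0,0]},{"delta_pos": [-0.0034,0.0076,-0.0001],"turn": [0,0,0]},{"delta_pos": [-0.0055,0.0113,-0.0001],"turn": [0,0,0]},{"delta_pos": [-0.0077,0.0148,-0.0001],"turn": [0,0,0]},{"delta_pos": [-0.01,0.0183,-0.0001],"turn": [0,0,0]},{"delta_pos": [-0.0126,0.0216,-0.0001],"turn": [0,0,0]}])

```text
clock: 11.32
position: [0.6417, -0.1302, 0.1252]
tool_rot: [0.0, 1.0, 0.001, 0.0]
ft_force: [1.8, 1.7, 2.8]
opening: 0.0002
finger_force: 1.5
```

jog_arm(motion=[{"delta_pos": [-0.0027,0.0032,0],"turn": [0,0,0]},{"delta_pos": [-0.0056,0.0062,0],"turn": [0,0,0]},{"delta_pos": [-0.0087,0.0091,0],"turn": [0,0,0]},{"delta_pos": [-0.0119,0.0118,0],"turn": [0,0,0]},{"delta_pos": [-0.0152,0.0143,0],"turn": [0,0,0]},{"delta_pos": [-0.0187,0.0167,0],"turn": [0,0,0]},{"delta_pos": [-0.0222,0.0189,0],"turn": [0,0,0]},{"delta_pos": [-0.0259,0.0208,0],"turn": [0,0,0]}])

```text
clock: 12.32
position: [0.6157, -0.151, 0.1252]
tool_rot: [0.0, 1.0, 0.001, 0.0]
ft_force: [1.9, 0.8, 2.0]
opening: 0.0
finger_force: 1.3
```

jog_arm(motion=[{"delta_pos": [-0.0038,0.0018,0.0001],"turn": [0,0,0]},{"delta_pos": [-0.0077,0.0034,0.0001],"turn": [0,0,0]},{"delta_pos": [-0.0116,0.0048,0.0001],"turn": [0,0,0]},{"delta_pos": [-0.0156,0.0059,0.0001],"turn": [0,0,0]},{"delta_pos": [-0.0197,0.0069,0.0001],"turn": [0,0,0]},{"delta_pos": [-0.0238,0.0077,0.0001],"turn": [0,0,0]},{"delta_pos": [-0.028,0.0082,0.0001],"turn": [0,0,0]},{"delta_pos": [-0.0322,0.0085,0.0001],"turn": [0,0,0]}])

```text
clock: 13.32
position: [0.5835, -0.1594, 0.1252]
tool_rot: [0.0, 1.0, 0.001, 0.0]
ft_force: [1.6, 0.4, 2.8]
opening: -0.0
finger_force: 1.5
```

jog_arm(motion=[{"delta_pos": [-0.0042,0.0001,0],"turn": [0,0,0]},{"delta_pos": [-0.0084,0,0],"turn": [0,0,0]},{"delta_pos": [-0.0125,-0.0004,0],"turn": [0,0,0]},{"delta_pos": [-0.0167,-0.0009,0],"turn": [0,0,0]},{"delta_pos": [-0.0208,-0.0017,0],"turn": [0,0,0]},{"delta_pos": [-0.0249,-0.0027,0],"turn": [0,0,0]},{"delta_pos": [-0.0289,-0.0039,0],"turn": [0,0,0]},{"delta_pos": [-0.0328,-0.0053,0],"turn": [0,0,0]}])

```text
clock: 14.32
position: [0.5507, -0.154, 0.1252]
tool_rot: [0.0, 1.0, 0.001, 0.0]
ft_force: [2.3, -1.9, 3.8]
opening: -0.0001
finger_force: 1.6
```

jog_arm(motion=[{"delta_pos": [-0.0039,-0.0016,0],"turn": [0,0,0]},{"delta_pos": [-0.0076,-0.0034,0],"turn": [0,0,0]},{"delta_pos": [-0.0113,-0.0054,0],"turn": [0,0,0]},{"delta_pos": [-0.0149,-0.0076,0],"turn": [0,0,0]},{"delta_pos": [-0.0183,-0.01,0],"turn": [0,0,0]},{"delta_pos": [-0.0216,-0.0126,0],"turn": [0,0,0]},{"delta_pos": [-0.0248,-0.0153,0],"turn": [0,0,0]},{"delta_pos": [-0.0278,-0.0182,0],"turn": [0,0,0]}])

```text
clock: 15.32
position: [0.5229, -0.1357, 0.1252]
tool_rot: [0.0, 1.0, 0.001, -0.0]
ft_force: [1.6, -1.8, 3.9]
opening: 0.0001
finger_force: 1.8
```

jog_arm(motion=[{"delta_pos": [-0.0029,-0.003,0],"turn": [0,0,0]},{"delta_pos": [-0.0056,-0.0062,0],"turn": [0,0,0]},{"delta_pos": [-0.0081,-0.0096,0],"turn": [0,0,0]},{"delta_pos": [-0.0105,-0.013,0],"turn": [0,0,0]},{"delta_pos": [-0.0127,-0.0166,0],"turn": [0,0,0]},{"delta_pos": [-0.0146,-0.0203,0],"turn": [0,0,0]},{"delta_pos": [-0.0164,-0.0241,0],"turn": [0,0,0]},{"delta_pos": [-0.018,-0.028,0],"turn": [0,0,0]}])

```text
clock: 16.32
position: [0.5048, -0.1077, 0.1251]
tool_rot: [0.0, 1.0, 0.001, -0.0]
ft_force: [1.4, -3.6, 4.0]
opening: -0.0002
finger_force: 2.2
```

jog_arm(motion=[{"delta_pos": [-0.0014,-0.004,-0.0001],"turn": [0,0,0]},{"delta_pos": [-0.0026,-0.008,-0.0001],"turn": [0,0,0]},{"delta_pos": [-0.0035,-0.012,-0.0001],"turn": [0,0,0]},{"delta_pos": [-0.0043,-0.0162,-0.0001],"turn": [0,0,0]},{"delta_pos": [-0.0048,-0.0203,-0.0001],"turn": [0,0,0]},{"delta_pos": [-0.0051,-0.0245,-0.0001],"turn": [0,0,0]},{"delta_pos": [-0.0052,-0.0287,-0.0001],"turn": [0,0,0]},{"delta_pos": [-0.0051,-0.0329,-0.0001],"turn": [0,0,0]}])

```text
clock: 17.32
position: [0.4996, -0.0745, 0.1251]
tool_rot: [-0.0, 1.0, 0.001, -0.0]
ft_force: [-0.1, -2.9, 4.6]
opening: 0.0
finger_force: 1.9
```

jog_arm(motion=[{"delta_pos": [0.0003,-0.0042,-0.0001],"turn": [0,0,0]},{"delta_pos": [0.0009,-0.0083,-0.0001],"turn": [0,0,0]},{"delta_pos": [0.0017,-0.0124,-0.0001],"turn": [0,0,0]},{"delta_pos": [0.0027,-0.0165,-0.0001],"turn": [0,0,0]},{"delta_pos": [0.0039,-0.0205,-0.0001],"turn": [0,0,0]},{"delta_pos": [0.0053,-0.0245,-0.0001],"turn": [0,0,0]},{"delta_pos": [0.0069,-0.0283,-0.0001],"turn": [0,0,0]},{"delta_pos": [0.0087,-0.0321,-0.0001],"turn": [0,0,0]}])

```text
clock: 18.32
position: [0.5086, -0.0421, 0.1252]
tool_rot: [-0.0, 1.0, 0.001, -0.0]
ft_force: [-0.5, -0.6, -0.0]
opening: -0.0003
finger_force: 0.1
```

jog_arm(motion=[{"delta_pos": [0.0005,-0.0009,0.0002],"turn": [0,0,0]},{"delta_pos": [0.001,-0.0018,0.0002],"turn": [0,0,0]}])

```text
clock: 18.58
position: [0.5092, -0.0411, 0.1251]
tool_rot: [0.0, 1.0, 0.001, -0.001]
ft_force: [-2.7, -1.6, 3.8]
opening: 0.0
finger_force: 1.5
```

jog_arm(motion=[{"delta_pos": [0.0007,-0.0013,0],"turn": [0,0,0]},{"delta_pos": [0.0014,-0.0026,0],"turn": [0,0,0]},{"delta_pos": [0.0014,-0.0026,-0.001],"turn": [0,0,0]},{"delta_pos": [0.0014,-0.0026,-0.01],"turn": [0,0,0]},{"delta_pos": [0.0014,-0.0026,-0.04],"turn": [0,0,0]},{"delta_pos": [0.0014,-0.0026,-0.09],"turn": [0,0,0]},{"delta_pos": [-0.02,0,-0.14],"turn": [0,0,0]},{"delta_pos": [-0.03,0.03,-0.19],"turn": [0,0,0]}])

```text
clock: 19.58
position: [0.4789, -0.0687, 0.3174]
tool_rot: [-0.001, 1.0, 0.003, 0.0]
ft_force: [0.3, -0.4, 0.2]
opening: -0.0001
finger_force: 0.0
```

Run:
```python
from h import *
from workcell import ctrl
import cv2
i=ctrl.camera_info("top"); a,d=ctrl.grab_frame("top"); cv2.imwrite('pics/top2.png',a[:,:,::-1])
print(ctrl.get_obs()['position'],ctrl.get_obs()['ft_force'])
i=ctrl.camera_info("wrist"); a,d=ctrl.grab_frame("wrist"); print(rimfit(world(d,i),(.579,-.079)))
```

```text
[ 0.48107035 -0.07620298  0.32424114] [-0.04166633 -3.87615998  3.63985212]
(array([ 0.57942394, -0.07790321]), np.float64(1.9959846649001212), 5215, 255, np.float64(0.07928335377915122), np.float64(0.003219157660833315), np.float64(0.11221018157699866))
```

View pics/top2.png

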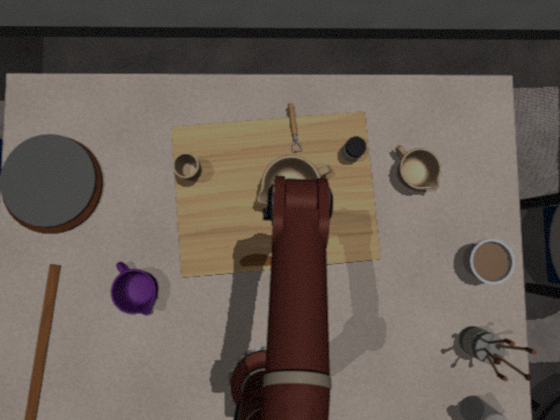

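The bowl (rim top at (291,158), handle at (325,170)) and everything else are where they were, and the arm is clear above. I'm handing in.

```bash
python3 -c "
from workcell import ctrl
print(ctrl.close_job())"
```

```text
the job is handed in; nothing more can be done
None
```

The job is handed in after one clockwise stroke from rim_start to rim_end, with the bowl not visibly moved, but with two blemishes: a brief 8.3 N reading early on, and contact force dropping to about zero near rim_end before I pressed lightly again and lifted clear.

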